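Clamp the art board in the sheet press

ROBOT

A 6-joint arm with a two-finger parallel gripper is mounted at the origin on the work surface. World frame = base frame: x ahead of the robot, y to its left, z up, the work surface at z = 0. Lengths are in m, angles in rad, forces in N, time in s.
With the tool pointing down it reaches from about 0.35 to 0.875 m from the base axis. Payload 4.2 kg.
Tool frame: the origin (TCP) lies midway between the tips of the shut fingers; the grasp point (between the pads) lies 19 mm behind it (manip.grip_depth is the distance from the TCP to the grasp point, in m); z points along the fingers, y is the direction in which the jaws open and shut (so a half turn about z gives the same grasp; the last joint's range is limited). The gripper opens to 87 mm and grips with 3 to 60 N. Pads are 19 mm wide; open, the fingers measure 117 mm over their backs; the gripper's body (75 mm by 190 mm) begins 51 mm behind the grasp point.
Start: joints at [-0.995, 0.385, 0.008, 0, -1.194, -0.259], TCP at [0.195, -0.594, 0.185] pointing down, gripper open.
Joint ranges: [-3.14, 3.14], [-1.21, 2.06], [-1.07, 1.41], [-3.16, 2.05], [-2.99, -0.16], [-3.1, 3.1]. Speed limits (rad/s): [2.79, 2.79, 3.14, 3.14, 3.14, 3.14].

INTERFACE

Orientations are given as a unit quaternion [x, y, z, w].
In Python, from plant import manip gives the robot as it stands.
- The arm moves only by the shell command python3 -m crank 'ROWS'. ROWS is JSON, a list that holds one entry, the list of rows, each a list of 5 numbers: the shift along the tool's x, y, z in mm, then the turn about the tool's z in rad, then the closure, from 0 (fully open) to 1 (shut). In form: [[[tx, ty, tz, twist, gripper], ...]]. A call has 1 to 12 rows; each row shifts and turns the commanded pose from where the row before left it, along the tool's axes as they then stand; what a row does not reach is not made up. A row lasts 1/10 s, in which the tool goes at most 50 mm and 8.59 degrees, less where a joint would pass 70% of its speed; a pose out of reach is approached as far as the arm can. A call with a gripper value outside its range is refused whole. The fingers move at their own pace and stop on an object; the grip force is fixed at half the most. Time passes only in rows, so rows that do not move let the fingers close. It gives the time, the measured TCP pose, the force and the opening at its end, in the units of the state.
- manip.read_state(): the state, without advancing time (a new reading comes with each control period).
- manip.get_image(name): name is "scene" or "top" or "wrist"; returns a dict with "color" (400x640x3 uint8, blue, green, red), "fx", "fy", "cx", "cy" (pixels), "extrinsics" (4x4, takes a point from camera to world coordinates). Camera axes: x right, y down, z forward; pixel columns grow to the right and rows downward; lengths in m; the calibration is good to about 2 mm. A picture is of the moment at which its call begins. There is no depth.
- manip.job_done(): hands the job in, once; it reports no verdict.
The state is a dict: "clock": time; "joint_positions": joint angles; "qd": joint speeds; "effort": joint torques, N m; "position": TCP position; "tcp_rot": TCP orientation; "ft_force": force on the tool from outside, world axes, zero at the start; "moment": the same for the moment, N m; "width": opening from 0.0 (shut) to 1.0 (fully open).
Only numpy, scipy, OpenCV 4.12 (cv2) and the standard library are available. Lean on these libraries where they do the work, as an engineer would, in place of code of your own. Each camera call takes 0.05 s, during which the arm holds its last target.

TASK

Two bench presses stand on the calligraphy table. On the one that has a white art board lying under its raised plate, slide the safety catch fully out sideways by its upright knob, then bring the press handle all the way down so that the plate clamps the board, and let go of it with the handle down and the catch still out. Leave the handle of the other, empty press up.

Things in the scene. Friction and masses are not known exactly. Their poses are not given: they have to be found in the camera images.
- press: The loaded press, fixed: grey base 180 x 160 x 12 mm with a white board 140 x 200 x 6 mm on it (the empty press has none). Origin: centre of the base's underside, z up, x handle to column, y to the left. Column 133 mm high at x 75. Lever pivot: axis along y at x 75, z 110 mm; arm 18 mm wide runs towards -x, pitched 40 deg up at the start, 5 deg up at its lower stop. Unsprung, stays where left.
- press_knob (a point): Wooden catch knob, 20 mm thick, z 108 to 150 mm; point on its axis, z 132. In the press's frame x 20, y -75 to -80 mm at the start; slides level along -y to a stop at y -111 (fully out), about 2 N, stays where left. Its bolt (track top z 100, y 15 to -130, 22 mm wide) ends in a block under the lever arm that holds the lever up, clear of it once the knob is past y -95. Open air around the knob.
- press_grip (a point): Centre of the wooden cross bar on the end of the loaded press's lever: round, 18 mm thick, 80 mm long, along the press's y axis, 205 mm from the pivot, open air above. In the press's frame x -82, z 242 mm at the start; x -129, z 128 fully down. About 3 to 5 N pushes it down. Its axes turn with the lever.
- spare_grip (a point): Centre of the same cross bar on the other, empty press (same make and size, no board on its base), which stays up.

How it is judged:
On the way, in this order (a step that is already met when the one before it is completed fails the run):
1. the catch of the loaded press is slid out (at least 22 mm of its 36 mm) while its handle is still up (y of press_knob in the frame of press below -0.097 m and z of press_grip in the frame of press above 0.21 m), for 0.1 s.
2. the handle of the loaded press is brought all the way down (z of press_grip in the frame of press below 0.141 m), for 0.2 s.
At the end, for the whole second after the job is handed in: The loaded press's handle is fully down (its centre within about 13 mm of its lowest height, 128 mm), its catch is still out (at least 22 mm of its 36 mm travel), and the empty press's handle is within 20 mm of where it started (z of press_grip in the frame of press below 0.141 m and y of press_knob in the frame of press below -0.097 m and distance of spare_grip from where it was at the start of the episode below 0.02 m); the robot touches nothing.
It fails at once if the handle of the empty press is moved by more than 20 mm (distance of spare_grip from where it was at the start of the episode above 0.02 m).
It also fails if it takes over 40 s, if anything falls off the work surface, if the arm or the gripper's body presses on something with over 40 N, if the wrist force passes 120 N, or if a joint passes its speed limit or range.

## Working session

There is one attempt and no reset: what is moved stays moved. The work goes in short steps, Python scripts to look and compute and a shell command to move; the robot and the scene stay as the last step left them, time stands still between calls to the robot, and variables do not carry over. Pictures are saved under pics/ and viewed, and the job is handed in when it is done.

```bash
mkdir -p pics; ls; python3 - <<'E'
from plant import manip
import cv2,numpy as np
s=manip.read_state();print(s['clock'],s['position'],s['tcp_rot'],s['width'])
for n in ['scene','top']:
    d=manip.get_image(n);cv2.imwrite(f'pics/{n}0.png',d['color']);print(n,d['fx'],d['fy'],d['cx'],d['cy'],np.round(d['extrinsics'],4).tolist())
E
```

```text
pics
0.0 [ 0.19451258 -0.59323852  0.18423742] [-1.57627901e-01  9.87497962e-01  1.08388861e-03 -2.12191654e-04] 1.0016785577075424
scene 371.8144680892212 371.8144680892212 324.959196751768 197.268837833426 [[0.7392, 0.4129, -0.5321, 0.9029], [0.6734, -0.4685, 0.5719, -0.4151], [-0.0131, -0.7811, -0.6243, 0.5777], [0.0, 0.0, 0.0, 1.0]]
top 384.0668434696252 384.0668434696252 315.3173096112027 194.6225127067986 [[-0.1333, -0.9673, 0.2156, 0.3826], [-0.9911, 0.1308, -0.026, -0.0053], [-0.003, -0.2171, -0.9761, 0.8926], [0.0, 0.0, 0.0, 1.0]]
```

View pics/scene0.png

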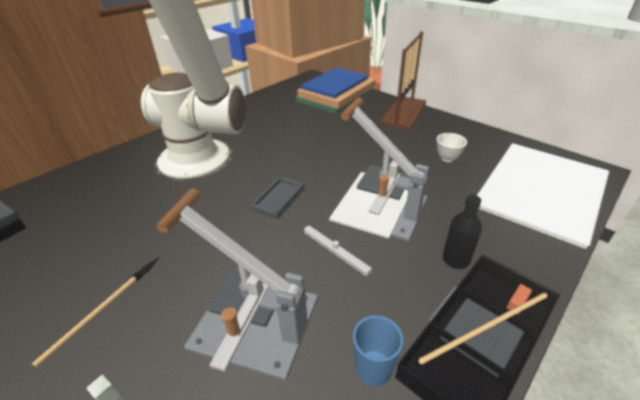

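View pics/top0.png

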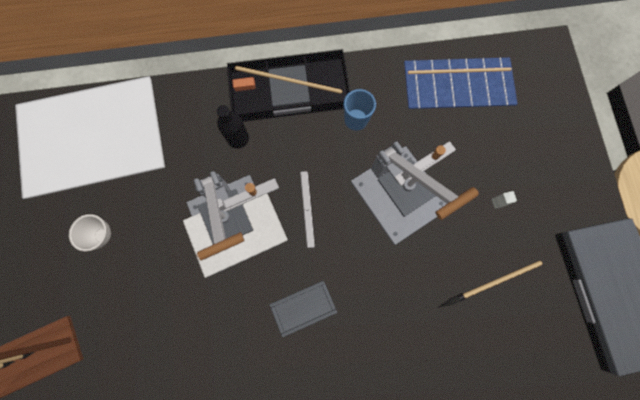

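The loaded press has the white board: top view board at about (235,235), knob (250,189), bar (220,247). In the scene view the knob is at (383,184) and the bar at (352,109). The empty press stands on the right in the top view.

```bash
cat > h.py <<'E'
from plant import manip
import cv2,numpy as np
def ray(d,uv):
    E=np.array(d['extrinsics']);v=np.array([(uv[0]-d['cx'])/d['fx'],(uv[1]-d['cy'])/d['fy'],1.])
    v=E[:3,:3]@v;return E[:3,3],v/np.linalg.norm(v)
def plane(d,uv,z):
    o,v=ray(d,uv);return o+v*(z-o[2])/v[2]
def tri(a,b):
    A=np.zeros((3,3));B=np.zeros(3)
    for o,v in (a,b):
        P=np.eye(3)-np.outer(v,v);A+=P;B+=P@o
    x=np.linalg.solve(A,B);return x,[np.linalg.norm((np.eye(3)-np.outer(v,v))@(x-o)) for o,v in (a,b)]
def wood(img,roi):
    h=cv2.cvtColor(img,cv2.COLOR_BGR2HSV);m=cv2.inRange(h,(3,95,60),(20,255,255))
    k=np.zeros_like(m);x0,y0,x1,y1=roi;k[y0:y1,x0:x1]=m[y0:y1,x0:x1]
    n,l,s,c=cv2.connectedComponentsWithStats(k);i=1+np.argmax(s[1:,4]);
    return s[i],c[i],l==i
E
python3 - <<'E'
from h import *
T=manip.get_image('top');S=manip.get_image('scene')
res={}
for nm,rt,rs in [('knob',(238,178,262,200),(370,170,392,200)),('grip',(190,225,250,265),(335,90,370,130))]:
    st,ct,mt=wood(T['color'],rt);ss,cs,ms=wood(S['color'],rs)
    p,e=tri(ray(T,ct),ray(S,cs));print(nm,st,ct,ss,cs,p.round(4),np.round(e,4))
    r=cv2.minAreaRect(np.argwhere(mt)[:,::-1].astype(np.float32));b=cv2.boxPoints(r);print(r)
    if nm=='grip':
        mids=[];L=[np.linalg.norm(b[0]-b[1]),np.linalg.norm(b[1]-b[2])]
        a,c=((b[0]+b[1])/2,(b[2]+b[3])/2) if L[0]<L[1] else ((b[1]+b[2])/2,(b[3]+b[0])/2)
        A,C=plane(T,a,p[2]),plane(T,c,p[2]);print('ends',A,C,np.degrees(np.arctan2(*(C-A)[[1,0]])),np.linalg.norm(A-C))
g=T['color'][165:285,175:295];m=((g.min(2)>150)*255).astype(np.uint8)
m=cv2.morphologyEx(m,cv2.MORPH_OPEN,np.ones((3,3)))
c=max(cv2.findContours(m,0,2)[0],key=cv2.contourArea);
r=cv2.minAreaRect(c);b=cv2.boxPoints(r)+[175,165];print(b)
P=np.array([plane(T,x,.018) for x in b]);print(P.round(4),P.mean(0),[np.linalg.norm(P[i]-P[(i+1)%4]) for i in range(4)])
cv2.imwrite('pics/c.png',np.hstack([cv2.resize(T['color'][160:290,170:300],(400,400),interpolation=2),cv2.resize(S['color'][90:250,300:460],(400,400),interpolation=2)]))
E
```

```text
knob [245 183  11  12  90] [250.48888889 188.43333333] [379 175   9  20 136] [382.69117647 183.88970588] [0.5807 0.1032 0.1311] [0.0007 0.0007]
((251.25, 188.25001525878906), (12.020814895629883, 8.485280990600586), 45.0)
grip [198 233  45  27 410] [220.37804878 245.94634146] [335  90  31  31 455] [348.68351648 102.39120879] [0.4568 0.1432 0.2553] [0.0021 0.0021]
((220.0395965576172, 246.1391143798828), (9.037378311157227, 48.27862548828125), 64.65382385253906)
ends [0.47018124 0.10799898 0.25532996] [0.44591548 0.18219134 0.25532996] 108.1111366795998 0.07805980327341047
[[179.19157505 219.54587555]
 [273.56665039 177.3254509 ]
 [299.20889282 234.6434021 ]
 [204.83381653 276.86383057]]
[[0.5594 0.2898 0.018 ]
 [0.6303 0.0634 0.018 ]
 [0.488  0.0203 0.018 ]
 [0.4226 0.2404 0.018 ]] [0.52507286 0.15345743 0.018     ] [np.float64(0.23725453930139584), np.float64(0.1486976306798687), np.float64(0.22967758369823224), np.float64(0.1454591587535505)]
```

View pics/c.png

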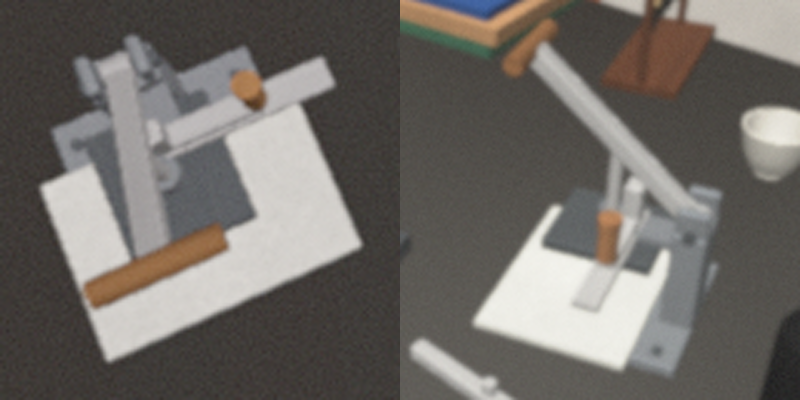

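```bash
cat >> h.py <<'E'
from scipy.spatial.transform import Rotation as Ro
YAW=np.radians(18.0);O=np.array([.5377,.1707,0])
RP=Ro.from_euler('z',YAW).as_matrix()
def delta(pw):
    s=manip.read_state();R=Ro.from_quat(s['tcp_rot']).as_matrix()
    return (R.T@(np.array(pw)-s['position'])*1000).round(1)
def pr(p): return O+RP@np.array(p)
E
python3 - <<'E'
from h import *
T=manip.get_image('top');S=manip.get_image('scene')
st,ct,mt=wood(T['color'],(190,225,250,265));g=plane(T,ct,.242);print('grip',g,'pred',pr([-.082,0,.242]))
o,v=ray(S,(0,0))
E_=np.array(S['extrinsics'])
def proj(d,p):
    c=np.linalg.inv(np.array(d['extrinsics']))@np.r_[p,1];return c[0]/c[2]*d['fx']+d['cx'],c[1]/c[2]*d['fy']+d['cy']
print('scene grip px',proj(S,pr([-.082,0,.242])),'top',proj(T,pr([-.082,0,.242])))
for c in [(-.09,-.08,0.012),(.09,-.08,.012),(.09,.08,.012)]: print('base corner',proj(T,pr(c)),proj(S,pr(c)))
a,ct,m=wood(T['color'],(430,185,485,222));b,cs,m=wood(S['color'],(150,185,205,235));print('spare',tri(ray(T,ct),ray(S,cs)))
c=[plane(T,x,.018) for x in ((205.1,277),(287.7,239))];d=c[0]-c[1];print(np.degrees(np.arctan2(d[1],d[0]))-90,np.linalg.norm(d))
print('delta above knob',delta(pr([.02,-.0775,.30])), pr([.02,-.0775,.3]))
E
```

```text
grip [0.45988715 0.14777331 0.242     ] pred [0.45971337 0.14536061 0.242     ]
scene grip px (np.float64(351.26048837246685), np.float64(108.27199162451838)) top (np.float64(221.8620033597185), np.float64(245.80078957362497))
base corner (np.float64(279.7293650870234), np.float64(242.48810838652395)) (np.float64(332.3290677664282), np.float64(214.72671043056047))
base corner (np.float64(248.33592368552956), np.float64(174.06387438206676)) (np.float64(409.45653736679714), np.float64(236.86324344279788))
base corner (np.float64(185.62471416959292), np.float64(202.67057175644973)) (np.float64(425.87413871325805), np.float64(194.44520735311954))
spare (array([ 0.47934071, -0.26507208,  0.23981668]), [np.float64(0.0004080259839584223), np.float64(0.00040802598395838375)])
17.152571051831103 0.20138740568396687
delta above knob [-583.9  542.  -114.6] [0.58066995 0.10317346 0.3       ]
```

```bash
python3 -m crank '[[[0,0,-40,0,0],[0,0,-40,0,0],[0,0,-35,0,0],[-29,27,0,0,0],[-29,27,0,0,0],[-29,27,0,0,0],[-29,27,0,0,0],[-29,27,0,0,0],[-29,27,0,0,0],[-29,27,0,0,0],[-29,27,0,0,0],[-29,27,0,0,0]]]'; python3 -m crank '[[[-29,27,0,0,0],[-29,27,0,0,0],[-29,27,0,0,0],[-29,27,0,0,0],[-29,27,0,0,0],[-29,27,0,0,0],[-29,27,0,0,0],[-29,27,0,0,0],[-29,27,0,0,0],[-29,27,0,0,0],[-29,27,0,0,0],[0,0,0,0,0]]]'; python3 -m crank '[[[0,0,0,0.1496,0.3],[0,0,0,0.1496,0.3],[0,0,0,0.1496,0.3],[0,0,0,0.1496,0.3],[0,0,0,0.1496,0.3],[0,0,0,0.1496,0.3],[0,0,0,0.1496,0.3],[0,0,0,0,0.3],[0,0,0,0,0.3]]]'
python3 - <<'E'
from h import *
s=manip.read_state();print(s['clock'],s['joint_positions'],s['position'],Ro.from_quat(s['tcp_rot']).as_matrix().round(3),delta(pr([.02,-.0775,.2])))
d=manip.get_image('wrist');cv2.imwrite('pics/w1.png',d['color'])
E
```

```text
clock: 1.5
position: [0.3674, -0.2801, 0.3006]
tcp_rot: [-0.158, 0.987, -0.0, 0.0]
ft_force: [1.0, -1.6, 0.1]
width: 0.998
clock: 2.7
position: [0.579, 0.1035, 0.2984]
tcp_rot: [-0.16, 0.987, 0.0, -0.001]
ft_force: [-1.0, -0.1, -0.1]
width: 0.999
clock: 3.6
position: [0.5774, 0.0995, 0.3004]
tcp_rot: [0.356, 0.935, -0.0, -0.0]
ft_force: [-0.2, 0.7, -0.6]
width: 0.704
3.6 [ 4.46943895e-01  2.62384404e-01  1.14725002e-01 -1.03008121e-05
 -1.42318249e+00 -2.74535137e+00] [0.57741311 0.0995464  0.30044559] [[-0.747  0.665 -0.   ]
 [ 0.665  0.747 -0.   ]
 [ 0.    -0.    -1.   ]] [ -0.    4.9 100.4]
```

View pics/w1.png

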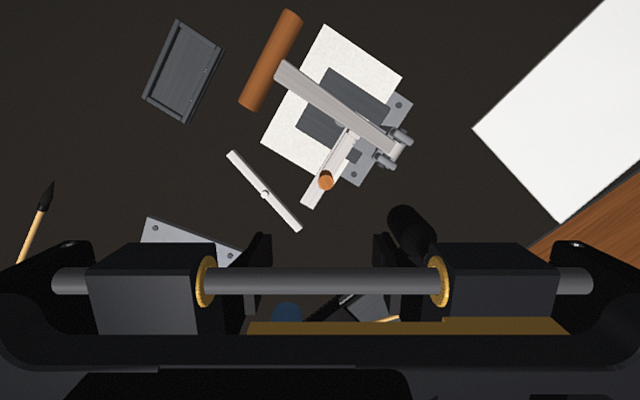

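Wrist view: knob at about (326,181), between the jaws' columns; the lever bar at (272,60) is well clear of the gripper. I'll cross-check the knob position with this camera.

```bash
python3 - <<'E'
from h import *
d=manip.get_image('wrist')
h,c,m=wood(d['color'],(305,165,345,200));print(h,c,plane(d,c,.138))
print(plane(d,(326,179),.150), pr([.02,-.0775,.132]))
print(wood(d['color'],(230,5,305,112))[1],plane(d,wood(d['color'],(230,5,305,112))[1],.244),pr([-.082,0,.242]))
E
```

```text
[318 170  16  21 236] [325.57627119 180.82627119] [0.58124311 0.10352398 0.138     ]
[0.57785938 0.10702411 0.15      ] [0.58066995 0.10317346 0.132     ]
[270.12206952  59.7611156 ] [0.45985565 0.15016045 0.244     ] [0.45971337 0.14536061 0.242     ]
```

```bash
python3 -m crank '[[[0,5,30,0,0.3],[0,0,30,0,0.3],[0,0,30,0,0.3],[0,0,30,0,0.3],[0,0,30,0,0.3],[0,0,20,0,0.3],[0,0,17,0,0.3],[0,0,0,0,0.3],[0,0,0,0,0.3]]]'
python3 - <<'E'
from h import *
s=manip.read_state();print(delta(pr([.02,-.0775,.112])))
d=manip.get_image('scene');cv2.imwrite('pics/s2.png',cv2.resize(d['color'][60:260,260:520],(780,600)))
E
```

```text
clock: 4.6
position: [0.5813, 0.1036, 0.1138]
tcp_rot: [0.357, 0.934, -0.0, 0.0]
ft_force: [-0.0, 0.8, 1.2]
width: 0.698
[ 0.2 -0.8  1.8]
```

View pics/s2.png

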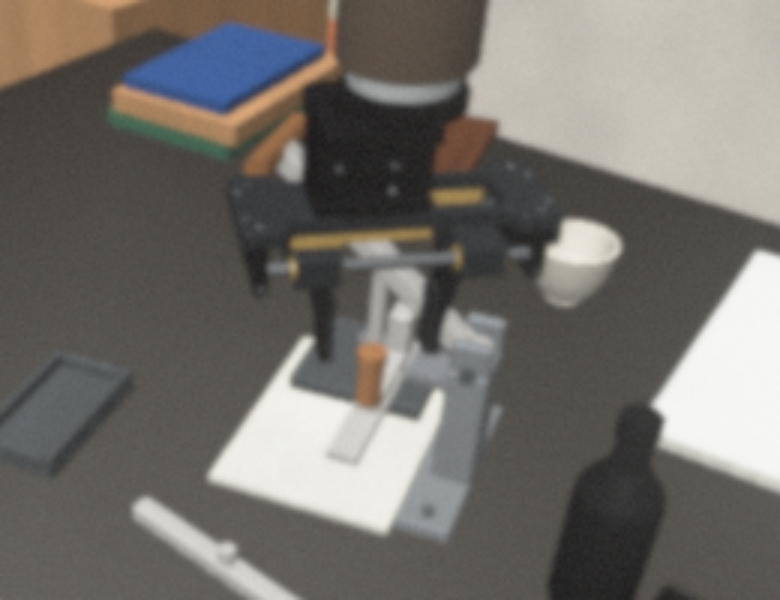

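```bash
python3 - <<'E'
from h import *
d=manip.get_image('scene');t=manip.get_image('top');s=manip.read_state();R=Ro.from_quat(s['tcp_rot']).as_matrix()
def proj(d,p):
    c=np.linalg.inv(np.array(d['extrinsics']))@np.r_[p,1];return np.r_[c[0]/c[2]*d['fx']+d['cx'],c[1]/c[2]*d['fy']+d['cy']]
for y in (-.03,0,.03):
    p=s['position']+R@[0,y,0];print((proj(d,p)-[260,60])*3, proj(t,p))
print((proj(d,pr([.02,-.0775,.15]))-[260,60])*3,(proj(d,pr([.02,-.0775,.108]))-[260,60])*3)
cv2.imwrite('pics/t2.png',cv2.resize(t['color'][120:280,160:320],(600,600)))
w=manip.get_image('wrist');cv2.imwrite('pics/w2.png',w['color'])
E
```

```text
[325.62779095 394.27486183] [263.34193302 197.89541542]
[369.25116259 390.97707809] [251.6526386  189.98126007]
[412.63326865 387.69753323] [240.06991955 182.13926083]
[371.53632332 348.39260999] [366.25959922 398.65223819]
```

View pics/t2.png

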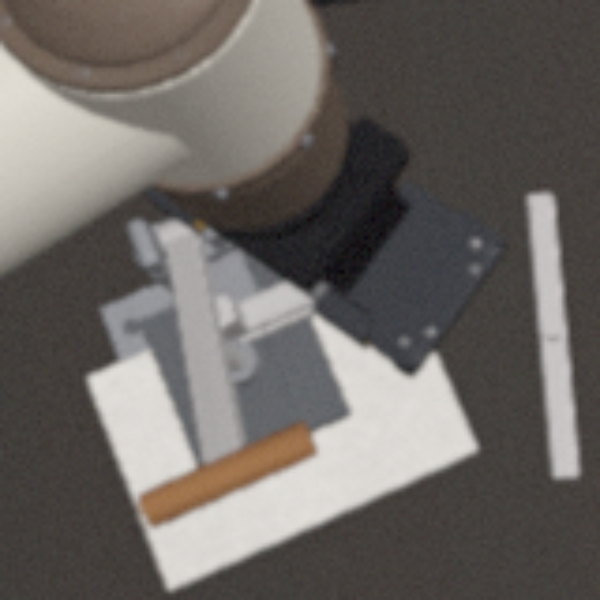

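View pics/w2.png

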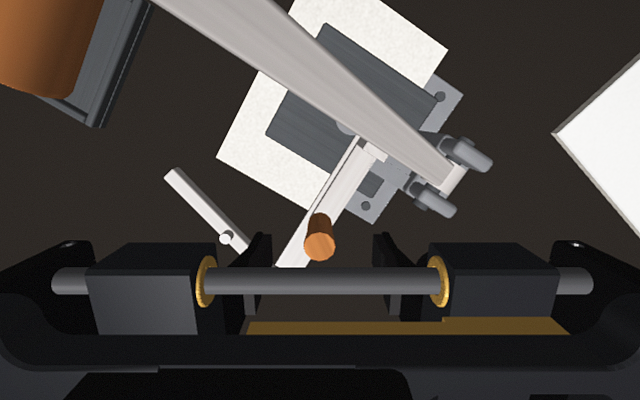

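```bash
python3 - <<'E'
from h import *
w=manip.get_image('wrist');s=manip.read_state();R=Ro.from_quat(s['tcp_rot']).as_matrix();print(s['width'])
def proj(d,p):
    c=np.linalg.inv(np.array(d['extrinsics']))@np.r_[p,1];return (np.r_[c[0]/c[2]*d['fx']+d['cx'],c[1]/c[2]*d['fy']+d['cy']]).round(1)
for z in (0,-.019,-.04):
  for y in (-.03,0,.03): print(z,y,proj(w,s['position']+R@[0,y,z]))
print(proj(w,pr([.02,-.0775,.15])),proj(w,pr([.02,-.0775,.108])))
print((np.linalg.inv(np.array(w['extrinsics']))@np.r_[s['position'],1]).round(4), R.T@np.array(w['extrinsics'])[:3,:3])
cv2.imwrite('pics/w3.png',cv2.resize(w['color'][180:330,210:430],(792,540),interpolation=2))
d=manip.get_image('scene');cv2.imwrite('pics/s3.png',cv2.resize(d['color'][130:210,340:440],(750,600),interpolation=2))
E
```

```text
0.6982789662309892
0 -0.03 [279.6 227.2]
0 0 [320.6 227.1]
0 0.03 [361.7 227.1]
-0.019 -0.03 [275.6 237.5]
-0.019 0 [320.5 237.5]
-0.019 0.03 [365.4 237.4]
-0.04 -0.03 [270.3 251.4]
-0.04 0 [320.4 251.4]
-0.04 0.03 [370.4 251.4]
[318.6 247.9] [319.1 223.8]
[-9.000e-04  1.850e-02  2.129e-01  1.000e+00] [[-9.14572947e-04 -9.60015760e-01 -2.79944467e-01]
 [ 9.99999548e-01 -9.50233096e-04 -8.33660582e-06]
 [-2.58009224e-04 -2.79944348e-01  9.60016195e-01]]
```

View pics/w3.png

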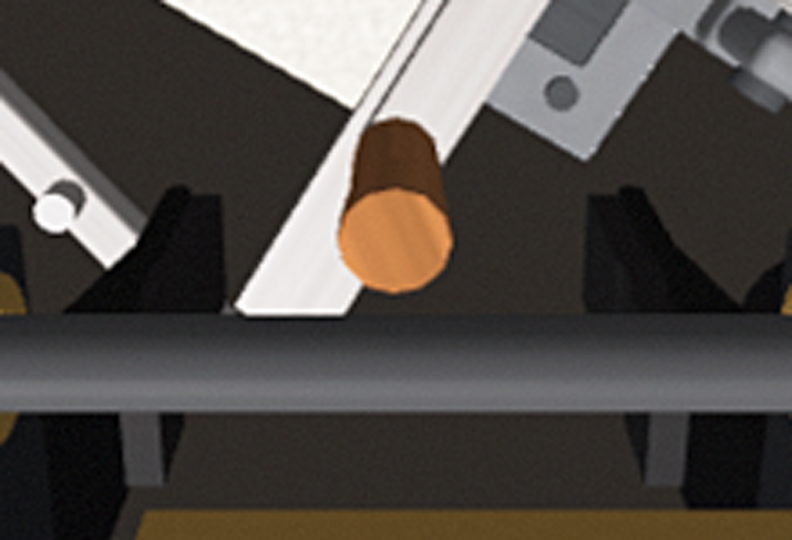

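View pics/s3.png

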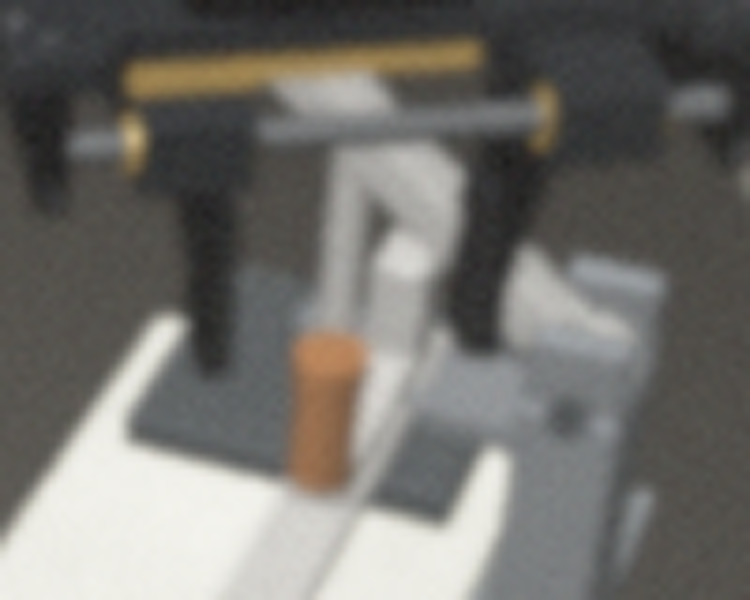

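```bash
python3 -c "
from plant import manip
print(manip.grip_depth,[a for a in dir(manip) if a[0]!='_'])"; python3 -m crank '[[[0,0,0,0,0.6],[0,0,0,0,0.6],[0,0,0,0,0.6],[0,0,0,0,0.6]]]'
python3 - <<'E'
from h import *
w=manip.get_image('wrist')
a=cv2.resize(w['color'][180:330,210:430],(528,360),interpolation=2)
d=manip.get_image('scene');b=cv2.resize(d['color'][130:210,340:440],(450,360),interpolation=2);cv2.imwrite('pics/s4.png',np.vstack([np.hstack([a[:,64:464],b[:,:400]])]))
E
```

```text
0.0187 ['IKError', 'get_image', 'grip_depth', 'job_done', 'read_state']
clock: 5.3
position: [0.581, 0.1036, 0.1134]
tcp_rot: [0.357, 0.934, -0.0, -0.0]
ft_force: [0.0, 0.4, -0.2]
width: 0.442
```

View pics/s4.png

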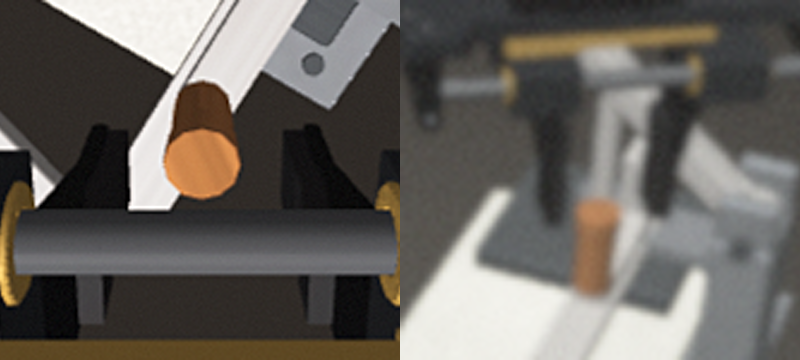

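The visible fingertips look about 30 mm higher than the reported TCP. Dropping 8 mm suits both readings: the track top is at 100 mm and the knob top at 150 mm. Then I'll close and check the width.

```bash
python3 -m crank '[[[0,0,4,0,0.6],[0,0,4,0,0.6],[0,0,0,0,1],[0,0,0,0,1],[0,0,0,0,1],[0,0,0,0,1],[0,0,0,0,1],[0,0,0,0,1]]]'
python3 - <<'E'
from h import *
s=manip.read_state();print(s['width']*87)
w=manip.get_image('wrist')
a=cv2.resize(w['color'][180:330,210:430],(528,360),interpolation=2)
d=manip.get_image('scene');b=cv2.resize(d['color'][130:210,340:440],(450,360),interpolation=2);cv2.imwrite('pics/s5.png',np.vstack([np.hstack([a[:,64:464],b[:,:400]])]))
print(delta(pr([.02,-.114,.105])))
E
```

```text
clock: 6.2
position: [0.5803, 0.1033, 0.1053]
tcp_rot: [0.357, 0.934, -0.001, -0.001]
ft_force: [-2.6, -1.6, 0.8]
width: 0.202
17.53165365173675
[-31.9 -18.2   0.2]
```

View pics/s5.png

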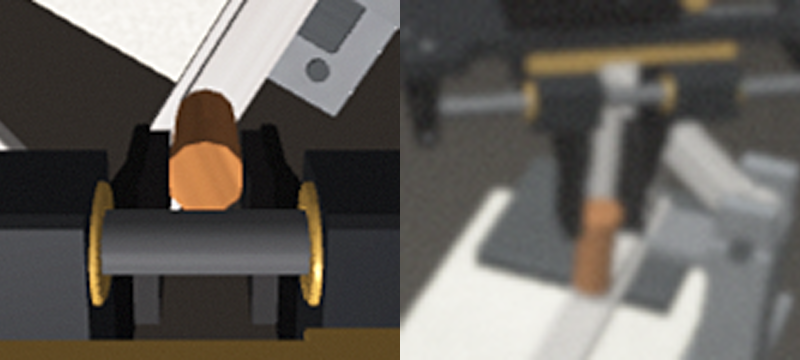

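```bash
python3 -m crank '[[[-3.6,-2.1,0,0,1],[-3.6,-2.1,0,0,1],[-3.6,-2.1,0,0,1],[-3.6,-2.1,0,0,1],[-3.6,-2.1,0,0,1],[-3.6,-2.1,0,0,1],[-3.6,-2.1,0,0,1],[-3,-1.7,0,0,1],[0,0,0,0,1],[0,0,0,0,1]]]'
python3 - <<'E'
from h import *
s=manip.read_state();print(RP.T@(s['position']-O))
w=manip.get_image('wrist')
a=cv2.resize(w['color'][130:330,180:460],(500,360),interpolation=2)
d=manip.get_image('scene');b=cv2.resize(d['color'][130:230,340:440],(360,360),interpolation=2);cv2.imwrite('pics/s6.png',np.vstack([np.hstack([a[:,64:464],b[:,:400]])]))
E
```

```text
clock: 7.3
position: [0.59, 0.0714, 0.1052]
tcp_rot: [0.357, 0.934, -0.001, -0.001]
ft_force: [-5.3, -2.4, 2.0]
width: 0.197
[ 0.01911244 -0.11056992  0.10523168]
```

View pics/s6.png

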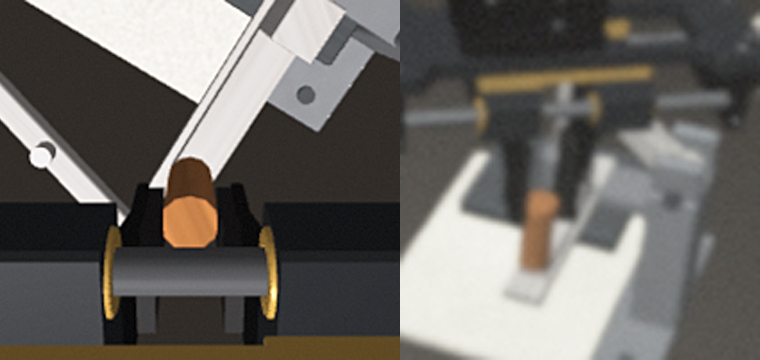

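The knob now sits near the outer end of the track, so the catch followed. I'll nudge it to the stop, release, and rise.

```bash
python3 -m crank '[[[-1.7,-1,0,0,1],[-0.9,-0.5,0,0,1],[0,0,0,0,1]]]'; python3 -m crank '[[[0,0,0,0,0.6],[0,0,0,0,0.6],[0,0,0,0,0.6],[0,0,0,0,0.6],[0,0,0,0,0.6],[0,0,-20,0,0.6],[0,0,-40,0,0.6],[0,0,-45,0,0.6],[0,0,-45,0,0.6],[0,0,-45,0,1],[0,0,-20,0,1],[0,0,0,0,1]]]'
python3 - <<'E'
from h import *
T=manip.get_image('top');S=manip.get_image('scene');w=manip.get_image('wrist')
cv2.imwrite('pics/s7.png',np.hstack([cv2.resize(T['color'][160:290,170:300],(400,400),interpolation=2),cv2.resize(S['color'][90:250,300:460],(400,400),interpolation=2)]));cv2.imwrite('pics/w7.png',w['color'])
h,c,m=wood(w['color'],(200,120,450,230));print(h,c,plane(w,c,.138),RP.T@(plane(w,c,.138)-O))
s=manip.read_state();print(RP.T@(s['position']-O))
E
```

```text
clock: 7.7
position: [0.5904, 0.0705, 0.1052]
tcp_rot: [0.357, 0.934, 0.0, -0.002]
ft_force: [-8.0, 3.8, 5.0]
width: 0.201
clock: 8.9
position: [0.5938, 0.07, 0.3249]
tcp_rot: [0.357, 0.934, 0.003, 0.004]
ft_force: [-0.3, -0.5, -0.4]
width: 0.21
[315 167  15  19 221] [321.74208145 176.74208145] [0.59129777 0.07119163 0.138     ] [ 0.02022473 -0.11120071  0.138     ]
[ 0.01986901 -0.1126032   0.31886963]
```

View pics/s7.png

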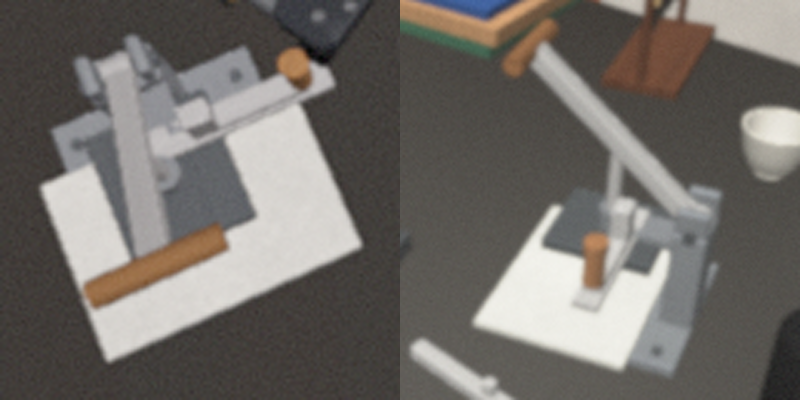

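View pics/w7.png

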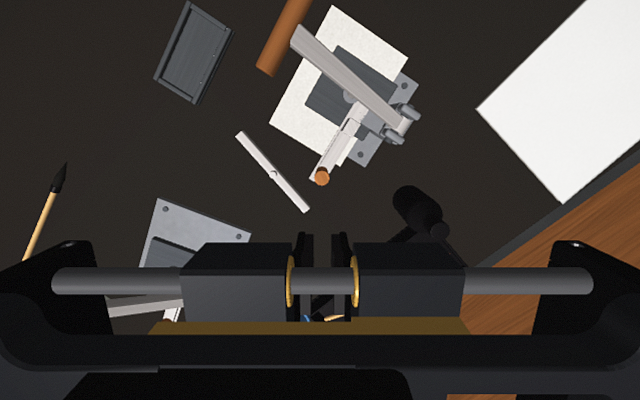

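Catch out: the knob measures y -0.111, and the handle is still up. Next I'll twist back, go above the bar and finish closing.

```bash
python3 -m crank '[[[0,0,0,-0.1496,1],[0,0,0,-0.1496,1],[0,0,0,-0.1496,1],[0,0,0,-0.1496,1],[0,0,0,-0.1496,1],[0,0,0,-0.1496,1],[0,0,0,-0.1496,1],[0,0,0,0,1],[0,0,0,0,1]]]'; python3 -m crank '[[[25,28,0,0,1],[25,28,0,0,1],[25,28,0,0,1],[25,28,0,0,1],[0,0,0,0,1],[0,0,0,0,1]]]'
python3 - <<'E'
from h import *
s=manip.read_state();print(s['width'],RP.T@(s['position']-O),delta(pr([-.082,.002,.255])))
S=manip.get_image('scene');w=manip.get_image('wrist')
cv2.imwrite('pics/s8.png',np.hstack([cv2.resize(w['color'][100:340,180:460],(400,343)),cv2.resize(S['color'][30:190,280:440],(343,343),interpolation=2)]))
E
```

```text
clock: 9.95
position: [0.5916, 0.0697, 0.3189]
tcp_rot: [-0.156, 0.988, -0.0, -0.001]
ft_force: [0.5, 0.5, 0.3]
width: 0.004
clock: 10.55
position: [0.4616, 0.1454, 0.3206]
tcp_rot: [-0.158, 0.987, 0.0, 0.0]
ft_force: [-0.7, -0.0, -0.8]
width: 0.003
0.0028571398564558514 [-0.08018803 -0.00056424  0.32055927] [ 1.8  2.6 65.6]
```

View pics/s8.png

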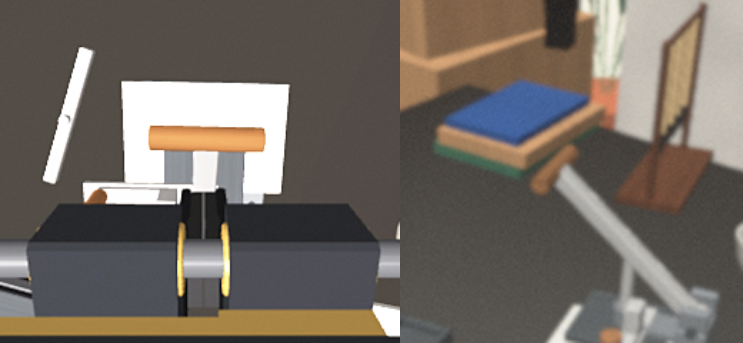

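Scene crop: closed fingertip above the bar. The wrist view shows the bar centred. I'll compare the visible tip with the projected TCP.

```bash
python3 - <<'E'
from h import *
S=manip.get_image('scene');s=manip.read_state();R=Ro.from_quat(s['tcp_rot']).as_matrix()
def proj(d,p):
    c=np.linalg.inv(np.array(d['extrinsics']))@np.r_[p,1];return (np.r_[c[0]/c[2]*d['fx']+d['cx'],c[1]/c[2]*d['fy']+d['cy']]).round(1)
for z in (0,-.02,-.04): print(z,proj(S,s['position']+R@[0,0,z]))
cv2.imwrite('pics/s9.png',cv2.resize(S['color'][0:120,300:420],(600,600),interpolation=2))
E
```

```text
0 [353.5  71.1]
-0.02 [353.9  60.6]
-0.04 [354.3  49.8]
```

View pics/s9.png

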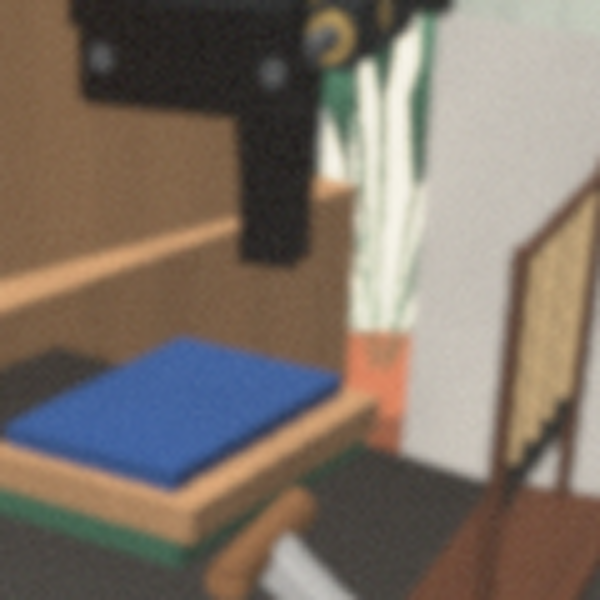

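The visible tip is about 35 mm above the reported TCP, so I'll go down gently and let the force show where contact is.

```bash
python3 -m crank '[[[2,2.5,20,0,1],[0,0,20,0,1],[0,0,15,0,1],[0,0,5,0,1],[0,0,0,0,1]]]'; python3 -m crank '[[[0,0,3,0,1],[0,0,3,0,1],[0,0,3,0,1],[0,0,3,0,1]]]'; python3 -m crank '[[[0,0,5,0,1],[0,0,5,0,1],[0,0,0,0,1]]]'
python3 - <<'E'
from h import *
S=manip.get_image('scene');s=manip.read_state();print(RP.T@(s['position']-O),s['ft_force'])
cv2.imwrite('pics/s10.png',cv2.resize(S['color'][50:170,300:420],(600,600),interpolation=2))
E
```

```text
clock: 11.2
position: [0.4597, 0.1462, 0.2595]
tcp_rot: [-0.157, 0.988, -0.001, -0.001]
ft_force: [0.4, 0.6, 0.4]
width: 0.004
clock: 11.6
position: [0.4595, 0.1469, 0.2484]
tcp_rot: [-0.158, 0.987, 0.0, 0.0]
ft_force: [0.8, -1.0, 0.7]
width: 0.007
clock: 11.9
position: [0.4588, 0.1466, 0.2374]
tcp_rot: [-0.158, 0.987, -0.0, -0.001]
ft_force: [-0.0, -0.0, -0.3]
width: 0.003
[-0.08214029  0.00141041  0.23790843] [0.65790915 0.18426658 0.06310352]
```

View pics/s10.png

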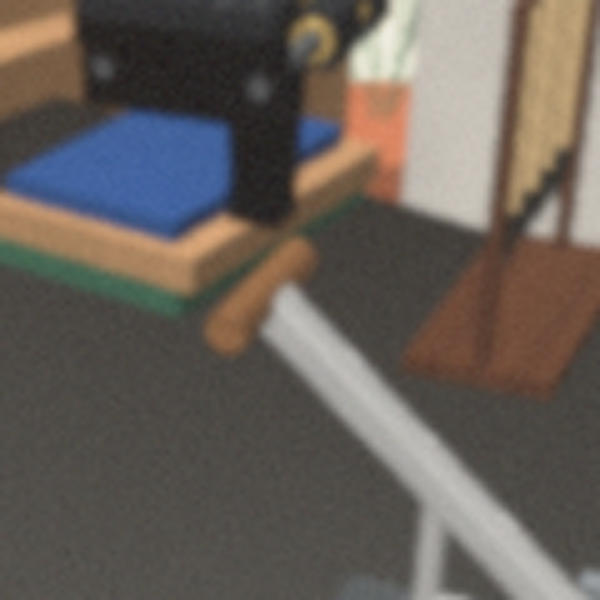

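No contact yet at TCP z 0.238, so the true fingertips are indeed about 35 mm short of the reported TCP. Carrying on down to find contact.

```bash
python3 -m crank '[[[0,0,5,0,1],[0,0,5,0,1],[0,0,5,0,1],[0,0,2,0,1]]]'; python3 -m crank '[[[0,0,3,0,1],[0.5,0,3,0,1],[0,0,0,0,1]]]';python3 -m crank '[[[1,0,3,0,1],[2,0,3,0,1],[0,0,0,0,1]]]'
python3 - <<'E'
from h import *
S=manip.get_image('scene');s=manip.read_state();print(RP.T@(s['position']-O),s['ft_force'])
cv2.imwrite('pics/s11.png',cv2.resize(S['color'][50:170,300:420],(600,600),interpolation=2))
for a in range(40,3,-5):
    t=np.radians(a);print(a,(75-205*np.cos(t)).round(1),(110+205*np.sin(t)).round(1))
E
```

```text
clock: 12.35
position: [0.459, 0.1466, 0.2205]
tcp_rot: [-0.158, 0.987, -0.0, -0.001]
ft_force: [-0.8, -0.5, -0.3]
width: 0.001
clock: 12.65
position: [0.4586, 0.1465, 0.2149]
tcp_rot: [-0.158, 0.987, -0.0, -0.0]
ft_force: [0.0, -0.6, 0.2]
width: 0.005
clock: 12.95
position: [0.4555, 0.1456, 0.2096]
tcp_rot: [-0.158, 0.987, 0.0, -0.0]
ft_force: [-1.0, 0.1, 2.3]
width: 0.002
[-0.08561162  0.00143817  0.20959294] [-1.10097936 -0.47071024  1.90728227]
40 -82.0 241.8
35 -92.9 227.6
30 -102.5 212.5
25 -110.8 196.6
20 -117.6 180.1
15 -123.0 163.1
10 -126.9 145.6
5 -129.2 127.9
```

View pics/s11.png

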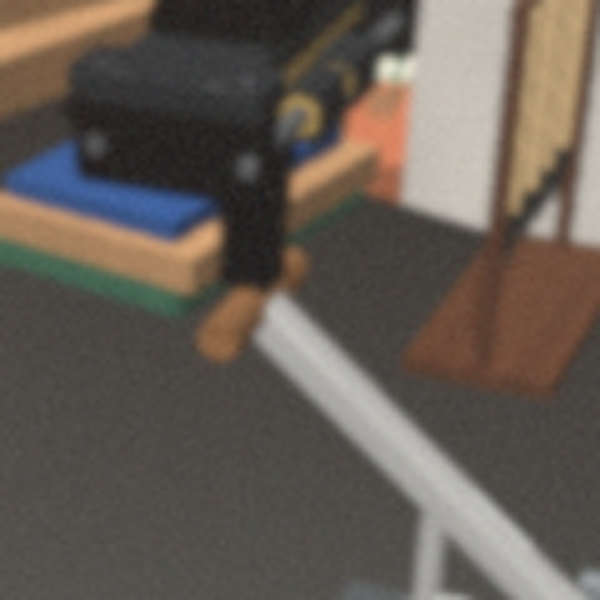

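Contact at TCP z of about 0.213, with 2 N and the bar under the tip. Following the arc down.

```bash
python3 -m crank '[[[3.6,0,5.5,0,1],[3.7,0,5.5,0,1],[4.9,0,7.5,0,1],[4.7,0,7.6,0,1],[4.3,0,7.9,0,1],[4,0,8,0,1],[0,0,0,0,1]]]'
python3 - <<'E'
from h import *
s=manip.read_state();print(RP.T@(s['position']-O),s['ft_force'])
S=manip.get_image('scene')
cv2.imwrite('pics/s12.png',cv2.resize(S['color'][70:230,300:460],(600,600),interpolation=2))
E
```

```text
clock: 13.7
position: [0.4315, 0.1376, 0.166]
tcp_rot: [-0.158, 0.987, -0.0, -0.001]
ft_force: [-0.5, 0.6, -0.4]
width: 0.005
[-0.11124733  0.00135203  0.1659765 ] [-0.46805102  0.58618033 -0.39704669]
```

View pics/s12.png

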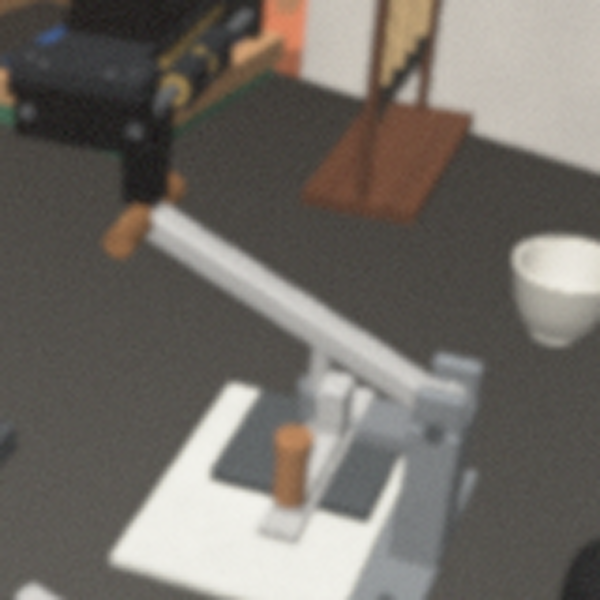

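The lever is coming down with the tip still on the bar, and the catch is out.

```bash
python3 -m crank '[[[3.4,0,8.2,0,1],[3.4,0,8.3,0,1],[2.7,0,8.5,0,1],[2.7,0,8.5,0,1],[2,0,8.7,0,1],[1.9,0,8.8,0,1],[0.8,0,5,0,1],[0.5,0,3,0,1],[0,0,0,0,1]]]'; python3 -m crank '[[[0.5,0,3,0,1],[0,0,2,0,1],[0,0,0,0,1]]]'; python3 -m crank '[[[0,0,2,0,1],[0,0,2,0,1],[0,0,0,0,1],[0,0,0,0,1]]]'
python3 - <<'E'
from h import *
s=manip.read_state();print(RP.T@(s['position']-O),s['ft_force'])
S=manip.get_image('scene')
cv2.imwrite('pics/s13.png',cv2.resize(S['color'][70:230,300:460],(600,600),interpolation=2))
E
```

```text
clock: 14.65
position: [0.4151, 0.132, 0.1077]
tcp_rot: [-0.158, 0.987, -0.0, -0.001]
ft_force: [-0.4, -0.1, -0.5]
width: 0.005
clock: 14.95
position: [0.415, 0.1321, 0.1031]
tcp_rot: [-0.158, 0.987, -0.0, -0.0]
ft_force: [-0.4, 0.3, -0.2]
width: 0.008
clock: 15.35
position: [0.4149, 0.1321, 0.0999]
tcp_rot: [-0.158, 0.987, -0.0, -0.0]
ft_force: [-3.2, -0.2, 6.2]
width: 0.007
[-0.12870681  0.00123878  0.09990077] [-3.22470747 -0.22285735  6.17744345]
```

View pics/s13.png

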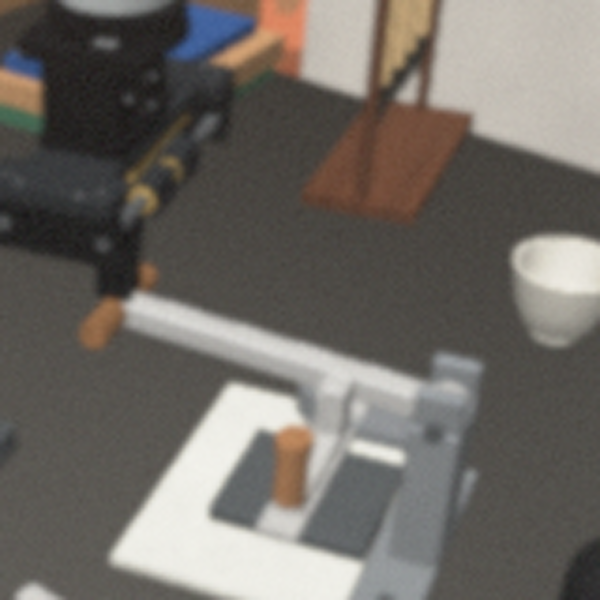

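Plate nearly or fully on the board, force 6 N. I'll press a bit more to confirm the stop.

```bash
python3 -m crank '[[[0,0,2,0,1],[0,0,2,0,1],[0,0,0,0,1],[0,0,0,0,1],[0,0,0,0,1]]]'; python3 -m crank '[[[0,0,2,0,1],[0,0,2,0,1],[0,0,0,0,1],[0,0,0,0,1],[0,0,0,0,1]]]'
```

```text
clock: 15.9
position: [0.4151, 0.1321, 0.0991]
tcp_rot: [-0.159, 0.987, -0.001, 0.0]
ft_force: [-13.0, -1.0, 28.4]
width: 0.002
clock: 16.4
position: [0.4153, 0.132, 0.0984]
tcp_rot: [-0.159, 0.987, -0.001, 0.001]
ft_force: [-22.0, -1.4, 53.1]
width: 0.007
```

Hard stop: the force is rising sharply with almost no motion. Backing off straight up and away.

```bash
python3 -m crank '[[[0,0,-6,0,1],[0,0,-10,0,1],[0,0,-25,0,1],[0,0,-40,0,1],[0,0,-40,0,1],[0,0,-40,0,1],[0,0,-40,0,1],[20,0,0,0,1],[40,0,0,0,1],[40,0,0,0,1],[0,0,0,0,1],[0,0,0,0,1]]]'
python3 - <<'E'
from h import *
T=manip.get_image('top');S=manip.get_image('scene')
cv2.imwrite('pics/s14.png',np.hstack([cv2.resize(T['color'][150:290,170:310],(400,400),interpolation=2),cv2.resize(S['color'][90:250,300:460],(400,400),interpolation=2)]))
cv2.imwrite('pics/s15.png',S['color'])
for nm,rt,rs in [('knob',(255,170,275,200),(360,175,392,210)),('grip',(190,250,260,300),(315,130,348,170)),('spare',(430,185,485,222),(150,185,205,235))]:
    a,ct,m=wood(T['color'],rt);b,cs,m=wood(S['color'],rs);p,e=tri(ray(T,ct),ray(S,cs));print(nm,a,b,p.round(4),np.round(e,4),(RP.T@(p-O)).round(4))
E
```

```text
clock: 17.6
position: [0.3199, 0.1012, 0.2927]
tcp_rot: [-0.158, 0.987, 0.001, 0.001]
ft_force: [0.0, -0.1, 0.0]
width: 0.004
knob [260 175  11  14 107] [373 184  10  20 137] [0.5914 0.0708 0.1317] [0.0016 0.0016] [ 0.0202 -0.1116  0.1317]
grip [223 262  37  25 347] [321 140  21  23 158] [0.4114 0.1372 0.1236] [0.0024 0.0024] [-0.1305  0.0072  0.1236]
spare [436 187  43  33 474] [157 188  43  45 600] [ 0.4794 -0.265   0.24  ] [0.0003 0.0003] [-0.1901 -0.3964  0.24  ]
```

View pics/s14.png

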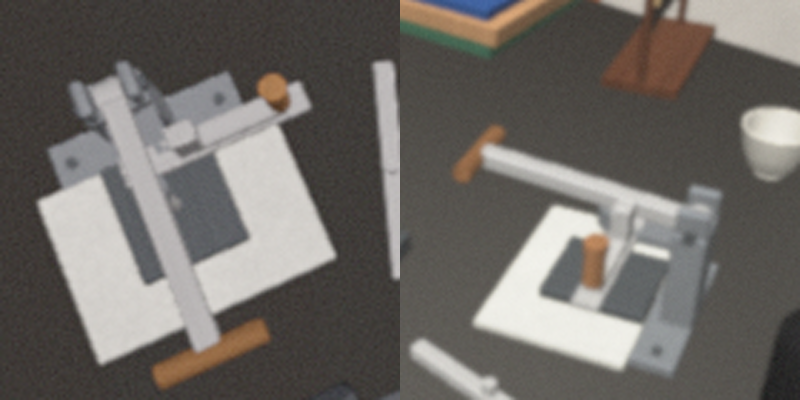

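View pics/s15.png

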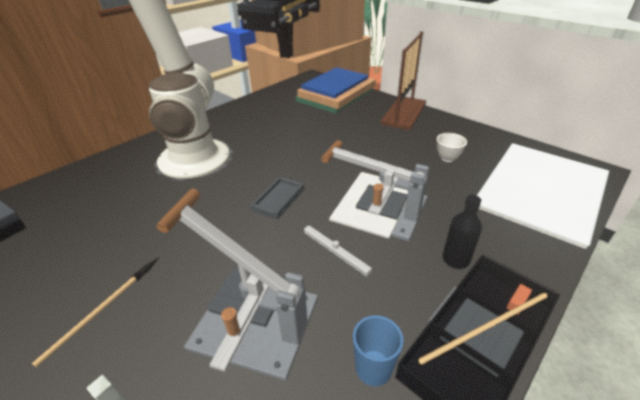

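The handle is down (measured z about 0.124; masks were partly cropped), the catch is out (y -0.1116), the spare bar hasn't moved, and the gripper is clear.

```bash
python3 -c "
from plant import manip
print(manip.job_done())"
```

```text
the job is handed in; nothing more can be done
None
```

I handed the job in after about 18 s of the 40 s limit, with the loaded press clamped and the empty one untouched. No verdict came back, so these results are my own checks.

- **Catch:** I gripped its knob and slid it out to the stop, with the handle still up. It last measured y -0.112 m (limit -0.097).
- **Handle:** I pushed the cross bar down along its arc with closed fingers to the hard stop. The wrist force peaked at about 57 N (limit 120 N). After I let go, the bar stayed down at z about 0.124 m (limit 0.141). This reading is approximate, because the image area cut off part of the bar and the two camera rays missed each other by about 5 mm.
- **Empty press:** its bar reads (0.479, -0.265, 0.240) m, within 0.2 mm of where it started.
- **Gripper:** it was clear of everything at the end, with the force reading near zero.

**Disagreement:** the visible fingertips sat about 35 mm short of the reported TCP. First contact with the bar came at TCP z of about 0.21 m, where the stated geometry gave 0.251 m. I went by the force and the images instead of the reported TCP.

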